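Close a split feed gearbox on its dowels and hold it shut

ROBOT

A 6-joint arm with a two-finger parallel gripper is mounted at the origin on a cart in front of the work surface, level with it; the furniture and walls round the work are solid. World frame = base frame: x ahead of the robot, y to its left, z up, the work surface at z = 0. Lengths are in mm, angles in degrees, forces in N, time in s.
With the tool pointing down it reaches from about 300 to 850 mm from the base axis. Payload 4.2 kg.
Tool frame: the origin (TCP) lies at the very end of the fingers, on their centre line; the grasp point (between the pads) lies 19 mm behind it (hold_point_z is the z of the grasp point in the tool frame, in mm); z points along the fingers, y is the direction in which the jaws open and shut (so a half turn about z gives the same grasp; the last joint's range is limited). The gripper opens to 91 mm and grips with 3 to 60 N. Pads are 32 mm wide; open, the fingers measure 118 mm over their backs; the gripper's body (76 mm by 178 mm) begins 60 mm behind the grasp point.
Start: joints at [65.088, 18.312, 89.639, -0, 72.044, -1.146], TCP at [231.733, 526.254, 213.976] pointing down, gripper open.
Joint ranges: [-177.97, 177.97], [-48.28, 115.42], [12.27, 149.76], [-77.06, 257.06], [2.81, 150.46], [-146.56, 146.56]. Speed limits (degrees/s): [147.25, 147.25, 180, 180, 180, 180].

INTERFACE

Orientations are given as [roll, pitch, yaw] about the fixed x, y, z axes, in that order (R = Rz(yaw) Ry(pitch) Rx(roll)).
In Python, from workcell import state, grab_frame, job_done, hold_point_z gives the robot as it stands. The module is installed in compiled form; this text tells all that it offers.
- The arm moves only by the shell command python3 -m creep 'ROWS' [FORCE]. ROWS is JSON, a list of rows, each a list of 7 numbers: the closure, from 0 (fully open) to 1 (shut), then the shift along the tool's x, y, z in mm, then the turn, a rotation vector about the tool's x, y, z in degrees. A call has 1 to 5 rows; each row shifts and turns the commanded pose from where the row before left it, along the tool's axes as they then stand; what a row does not reach is not made up. A row lasts 1/8 s, in which the tool goes at most 62.5 mm and 10.7 degrees, less where a joint would pass 70% of its speed; a pose out of reach is approached as far as the arm can. A call is refused whole if a number of a shift passes 62.5 or a number of a turn 10.7, either way. A call with a gripper value outside its range is refused whole. The fingers move at their own pace and stop on an object; FORCE is the grip in N (left out, the last holds). Time passes only in rows, so rows that do not move let the fingers close. It gives the time, the measured TCP pose, the force and the opening at its end, in the units of the state.
- state(): the state, without advancing time (a new reading comes with each control period).
- grab_frame(name): name is "side" or "top" or "wrist"; returns a dict with "frame" (420x560x3 uint8, red, green, blue), "fx", "fy", "cx", "cy" (pixels), "view" (4x4, takes a point from world to camera coordinates). Camera axes: x right, y down, z forward; pixel columns grow to the right and rows downward; lengths in mm; the calibration is good to about 2 mm. A picture is of the moment at which its call begins. There is no depth.
- job_done(): hands the job in, once; it reports no verdict.
The state is a dict: "time_s": time; "qpos": joint angles; "qvel": joint speeds; "effort": joint torques, N m; "ee_pos": TCP position; "ee_rot": TCP orientation; "force": force on the tool from outside, world axes, zero at the start; "torque": the same for the moment, N m; "gripper_width": finger opening in mm.
Only numpy, scipy, OpenCV 4.12 (cv2) and the standard library are available. Lean on these libraries where they do the work, as an engineer would, in place of code of your own. Each camera call takes 0.05 s, during which the arm holds its last target.

TASK

The small feed gearbox on the bench is ready to be closed: slide the shift collar along its shaft to neutral, level with the line scribed across the joint face. Then fit the loose cover over the two dowels, its hexagon plug towards the long end of the shaft, so that the fork inside takes the collar, and press it firmly down against its springs until the two joint faces meet. Finish while still holding the cover pressed home (do not let go: it rises again), and leave the other things on the bench where they lie.

Things in the scene. Friction and masses are not known exactly. Their poses are not given: they have to be found in the camera images.
- gearbox: Lower half of a split gearbox, fixed on the bench: grey cast box, long axis along its own y, feet 104 x 140 mm. Origin: centre of its underside, on the bench; z up. A 12 mm shaft lies along y in the joint plane; it sticks out 34 mm (with a key) at the +y end and 8 mm at the -y end, and runs in two 26 mm bearings at y = +56 and -56 mm. A dark line across both side strips at y = 0 marks neutral.
- joint_face (a point): Centre of the gearbox's bright joint face, 52 mm above the bench, axes as the gearbox; the cover is home when its origin lies here, axes alike. The face is a frame 88 x 164 mm, side strips 20 mm wide round a 48 x 130 mm cavity.
- dowel_a (a point): tip of dowel a, at x = -34, y = +66 mm of the gearbox, 12 mm above the joint face. Both dowels are 8 mm steel pins that stand 12 mm proud, the last 4 mm tapered.
- dowel_b (a point): tip of dowel b, at x = +34, y = -52 mm of the gearbox, 12 mm above the joint face.
- keeper (a point): Top of one of the two sprung steel keeper pins (12 mm across) that stand on the bearings at y = +56 (this one) and -56 mm, tops 32 mm above the joint face. The cover pushes them down: they bear from 8 mm above home, push up with 10 N together when it is home, and let it float 4 to 5 mm high when it is let go.
- collar (a joint): place of the shift collar along the gearbox's y axis (m): 0 is neutral, positive towards the long end of the shaft; travel -0.018 to +0.018. It starts 10 to 18 mm on the positive side. It slides with about 2 N of friction and stays where it is left.
- collar_top (a point): middle of the top of the collar's shoe, the steel block 20 mm (x) by 12 mm (y) that stands up from the round collar to 26 mm above the joint face; pinch it across its 12 mm. The shaft below it rises 6 mm above the joint face.
- cover: Upper half, loose, about 0.45 kg, balanced about its middle, lying on its joint face the right way up: grey cast shell, flange 88 x 164 x 12 mm, on it a dome 48 mm (x) by 140 mm (y), flat top 43 mm above the underside. Origin: centre of its underside; y along its length, within 0.3 rad of the gearbox's. Take it across the dome at mid-length; 20 mm of flange lie on either side.
- hole_a (a point): centre of the cover's hole for dowel a, on its underside, at x = -34, y = +66 mm of the cover; both dowel holes are 10 mm across and go right through the flange (the other round marks on the flange are for screws).
- hole_b (a point): centre of the cover's hole for dowel b, on its underside, at x = +34, y = -52 mm of the cover.
- plug (a point): tip of the hexagon plug on the dome, at y = +47 mm of the cover, 58 mm above its underside.
- fork (a point): Middle of the fork inside the cover, 19 mm above its underside, at mid-length. Its 17 mm gap takes the collar's 12 mm shoe over the last 7 mm of the way down; with the collar out of neutral the fork lands on the shoe and the cover stays about 7 mm high.
- dish: round steel parts dish, 103 mm across, 27 mm high, with two screws in it; leave it alone
- hex_key: hex key lying on the bench, 30 x 102 mm; leave it alone
- spanner: combination spanner lying on the bench, 167 mm long; leave it alone

How it is judged:
By the outcome, as a careful person would: the job done as asked, in the order asked, and still so for the second after the job is handed in, while the arm keeps its last pose, push and grip.
It also fails if it takes over 53 s, if anything falls off the work surface, if the arm or the gripper's body presses on something with over 40 N, if the wrist force passes 120 N, or if a joint passes its speed limit or range.

## Working session

There is one attempt and no reset: what is moved stays moved. The work goes in short steps, Python scripts to look and compute and a shell command to move; the robot and the scene stay as the last step left them, time stands still between calls to the robot, and variables do not carry over. Pictures are saved under pics/ and viewed, and the job is handed in when it is done.

```bash
mkdir -p pics; cat > h.py <<'E'
import numpy as np, cv2
from workcell import state, grab_frame, hold_point_z
def snap(name,fn):
    g=grab_frame(name); cv2.imwrite('pics/'+fn+'.png',cv2.cvtColor(g['frame'],cv2.COLOR_RGB2BGR))
    np.savez('pics/'+fn+'.npz',**{k:np.array(v) for k,v in g.items()}); return g
def load(fn): return dict(np.load('pics/'+fn+'.npz'))
def ray(g,u,v):
    V=np.array(g['view']);R=V[:3,:3];t=V[:3,3]
    d=R.T@np.array([(u-g['cx'])/g['fx'],(v-g['cy'])/g['fy'],1]);return -R.T@t,d
def onz(g,u,v,z):
    o,d=ray(g,u,v);return o+d*(z-o[2])/d[2]
def proj(g,p):
    V=np.array(g['view']);c=V[:3,:3]@np.array(p)+V[:3,3];return np.array([g['fx']*c[0]/c[2]+g['cx'],g['fy']*c[1]/c[2]+g['cy']])
E
python3 - <<'E'
from h import *
print(state(),hold_point_z)
for n in('top','side','wrist'):
    g=snap(n,n+'0'); print(n,g['fx'],np.round(ray(g,280,210),2))
E
```

```text
{'time_s': 0.0, 'qpos': array([ 6.50895677e+01,  1.83504218e+01,  8.97082916e+01, -1.81154637e-03,
        7.20428812e+01, -1.14447252e+00]), 'qvel': array([ 0.00075957, -0.00286256, -0.00410433,  0.02037867,  0.03227984,
        0.08142148]), 'effort': array([ 5.38801560e-04, -4.12466633e+01, -2.31976712e+01,  7.27743236e-02,
        4.59544756e-02, -1.16571400e-04]), 'ee_pos': array([231.50273974, 525.77118576, 213.11972718]), 'ee_rot': array([-1.79898391e+02, -3.07231951e-04,  1.56234600e+02]), 'force': array([-0.17298654,  0.3154246 , -1.01534218]), 'torque': array([-0.04028561,  0.02361926, -0.00706534]), 'gripper_width': 91.44367651143364} -18.8
top 406.4367515475577 [[ 3.90680e+02  3.04690e+02  1.12836e+03]
 [ 1.30000e-01 -1.00000e-02 -9.90000e-01]]
side 471.84528034908067 [[ 3.22100e+02  1.32877e+03  6.15010e+02]
 [ 1.60000e-01 -8.80000e-01 -4.50000e-01]]
wrist 309.0854022114717 [[ 1.6607e+02  5.5419e+02  3.8576e+02]
 [ 2.4000e-01 -1.2000e-01 -9.6000e-01]]
```

View pics/top0.png

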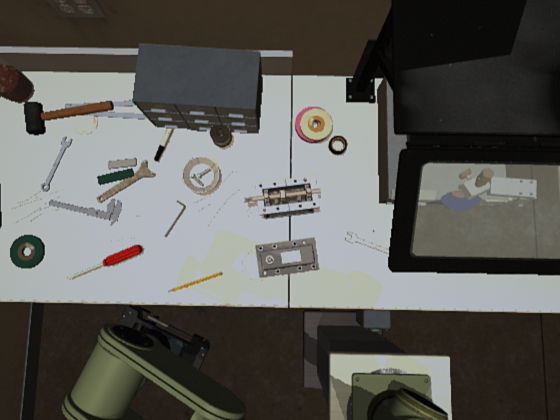

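View pics/side0.png

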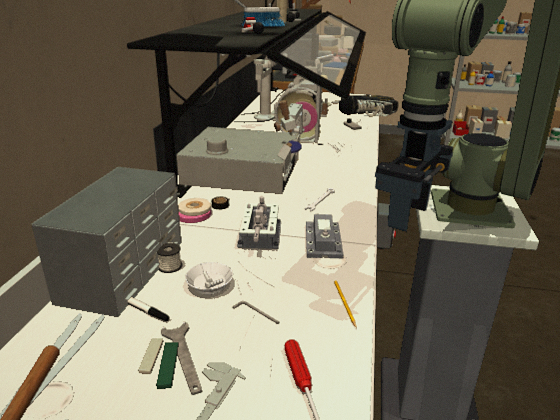

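View pics/wrist0.png

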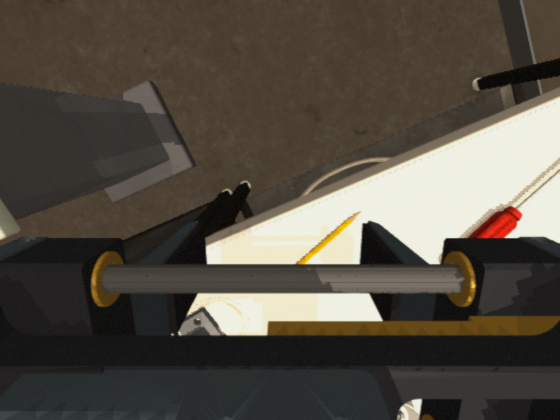

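```bash
python3 - <<'E'
from h import *
im=cv2.imread('pics/top0.png')
cv2.imwrite('pics/z0.png',cv2.resize(im[165:285,235:335],None,fx=5,fy=5,interpolation=cv2.INTER_CUBIC)[:600])
im=cv2.imread('pics/side0.png')
cv2.imwrite('pics/z1.png',cv2.resize(im[180:280,220:360],None,fx=5,fy=5,interpolation=cv2.INTER_CUBIC))
g=load('top0')
for u,v,z in((285,197,52),(287,257,12)):print(onz(g,u,v,z))
E
```

```text
[562.6397466  286.44911277  52.        ]
[403.5468884  277.61962483  12.        ]
```

View pics/z0.png

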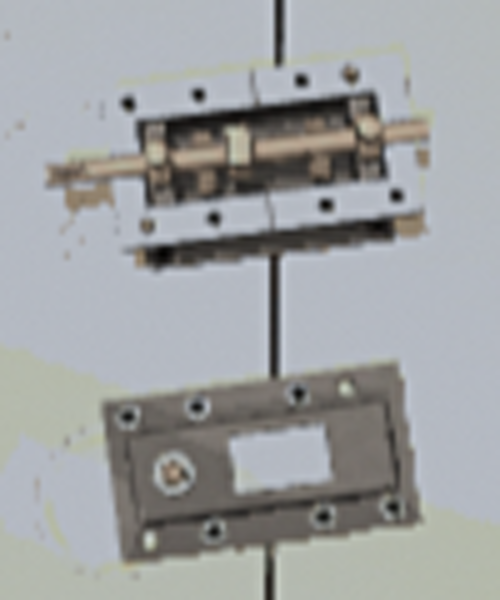

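View pics/z1.png

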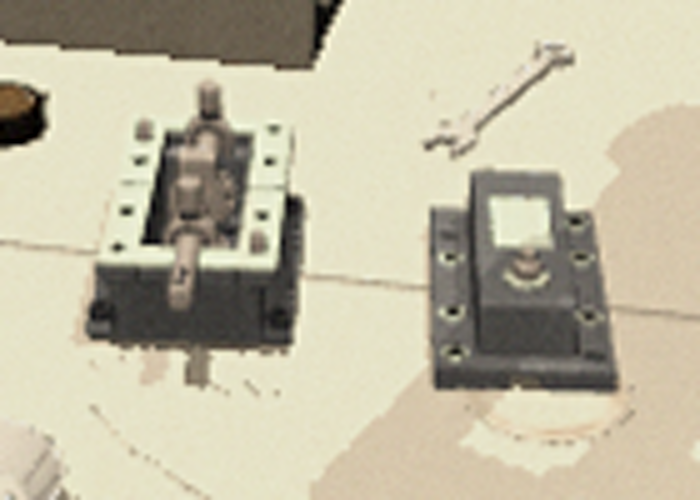

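```bash
cat >> h.py <<'E'
def pose2(a,b):
    # from dowel/hole a(-34,66), b(34,-52): centre and yaw
    a=np.array(a)[:2];b=np.array(b)[:2];d=a-b;la=np.array([-68,118.])
    yaw=np.arctan2(d[1],d[0])-np.arctan2(la[1],la[0]);R=np.array([[np.cos(yaw),-np.sin(yaw)],[np.sin(yaw),np.cos(yaw)]])
    c=(a+b)/2-R@np.array([0,7.]);return c,np.degrees(yaw),np.linalg.norm(d)
E
python3 - <<'E'
from h import *
g=load('top0')
P=lambda u,v,z:onz(g,235+u/5-.4,165+v/5-.4,z)
print('gb',pose2(P(148,225,64),P(350,72,64)),P(260.5,148.5,52),P(240,144,78))
print('cov',pose2(P(150,540,12),P(347,388,12)))
print(P(400,45,52),P(122,80,52),P(430,232,52),P(128,252,52))
E
```

```text
gb (array([569.18183577, 281.1940809 ]), np.float64(8.575058652731244), np.float64(135.22345356875314)) [570.05579276 282.00969934  52.        ] [567.9102518  293.32822061  78.        ]
cov (array([403.55301212, 277.79911001]), np.float64(8.562106821188719), np.float64(135.51259034347873))
[628.06875349 207.6104016   52.        ] [606.07635783 357.24685653  52.        ] [526.62841212 190.92974115  52.        ] [512.83813963 351.74750237  52.        ]
```

```bash
python3 -m creep '[[0,0,0,0,0,0,-10.7],[0,0,0,0,0,0,-10.7],[0,0,0,0,0,0,-10.7],[0.6,0,0,0,0,0,-0.3],[0.6,0,0,0,0,0,0]]'
cat >> h.py <<'E'
from scipy.spatial.transform import Rotation as Ro
def tool():
    s=state();return np.array(s['ee_pos']),Ro.from_euler('xyz',s['ee_rot'],degrees=True).as_matrix()
def todo(target,yawx=None):
    p,R=tool();print('pos',p.round(1),'rot',np.round(state()['ee_rot'],2),'F',np.round(state()['force'],1),'w',round(state()['gripper_width'],1),'t',round(state()['time_s'],2))
    a=np.degrees(np.arctan2(R[1,0],R[0,0]))
    if yawx is not None:
        d=(a-yawx+180)%360-180;print('turn tool z',round(d,2))
    print('shift tool axes',(R.T@(np.array(target)-p)).round(1))
E
python3 -c "
from h import *
todo([645,270,213],188.57)"
```

```text
time_s: 0.78
ee_pos: [231.7, 526.2, 213.8]
ee_rot: [-180.0, -0.0, -171.5]
force: [-0.1, 0.8, -0.6]
gripper_width: 73.5
pos [231.7 526.2 213.8] rot [-1.7999e+02 -1.0000e-02 -1.7151e+02] F [-0.1  0.8 -0.6] w 73.5 t 0.78
turn tool z -0.08
shift tool axes [-371.  -314.4    0.8]
```

```bash
python3 -m creep '[[0.6,-46,-39,0,0,0,0],[0.6,-46,-39,0,0,0,0],[0.6,-46,-39,0,0,0,0],[0.6,-46,-39,0,0,0,0]]' && python3 -m creep '[[0.6,-46,-39,0,0,0,0],[0.6,-46,-39,0,0,0,0],[0.6,-46,-39,0,0,0,0],[0.6,-46,-39,0,0,0,0],[0.6,0,0,0,0,0,0]]'
python3 -c "
from h import *
todo([645,270,213],188.57);g=snap('wrist','w1');print([proj(g,[569.5,281.5,52])])"
```

```text
time_s: 1.27
ee_pos: [438.5, 398.6, 214.1]
ee_rot: [180.0, 0.0, -171.5]
force: [1.2, 1.4, 0.5]
gripper_width: 36.9
time_s: 1.9
ee_pos: [645.5, 269.9, 212.6]
ee_rot: [-179.9, 0.0, -171.8]
force: [0.2, 0.2, 0.3]
gripper_width: 36.5
pos [645.5 269.9 212.6] rot [-179.94    0.   -171.76] F [0.2 0.2 0.3] w 36.5 t 1.9
turn tool z -0.33
shift tool axes [ 0.5  0.1 -0.4]
[array([304.78260437, 122.50887671])]
```

View pics/w1.png

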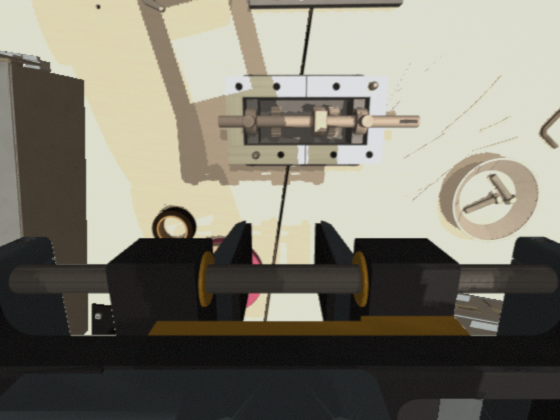

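```bash
python3 - <<'E'
from h import *
im=cv2.imread('pics/w1.png')
cv2.imwrite('pics/z2.png',cv2.resize(im[65:175,210:370],None,fx=5,fy=5,interpolation=cv2.INTER_CUBIC))
E
```

```text
(no output)
```

View pics/z2.png

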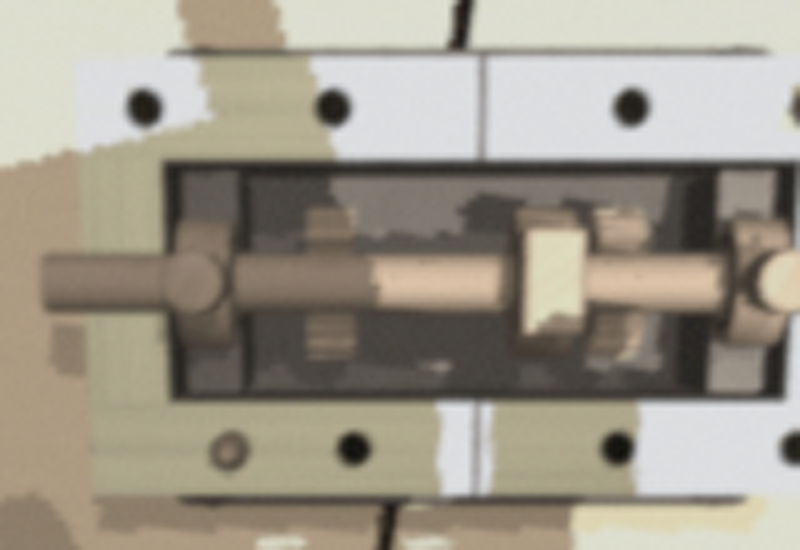

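```bash
python3 - <<'E'
from h import *
im=cv2.imread('pics/w1.png')
cv2.imwrite('pics/z3.png',cv2.resize(im[70:100,350:400],None,fx=12,fy=12,interpolation=cv2.INTER_CUBIC))
g=load('w1')
P=lambda u,v,z:onz(g,210+u/5-.4,65+v/5-.4,z)
a=onz(g,373.5,85.5,64)
print('gb',pose2(a,P(229,452,64)));c=P(479.5,277,52);s=P(555,281,78)
u,l=P(483,107,52),P(476,447,52);d=u-l;print(c,s,np.linalg.norm(d),np.degrees(np.arctan2(d[1],d[0])))
for e in [(525,281),(585,281),(555,228),(555,335)]:print(P(*e,78))
E
```

```text
gb (array([568.28915952, 281.54665475]), np.float64(8.271841442889361), np.float64(134.60332541785755))
[566.90767556 281.8298078   52.        ] [566.15489279 294.52258344  78.        ] 68.15363454096912 -171.87195412477442
[566.98373364 288.83239868  78.        ]
[565.32607483 300.21261104  78.        ]
[556.58147015 292.82411353  78.        ]
[576.07545835 296.28264176  78.        ]
```

View pics/z3.png

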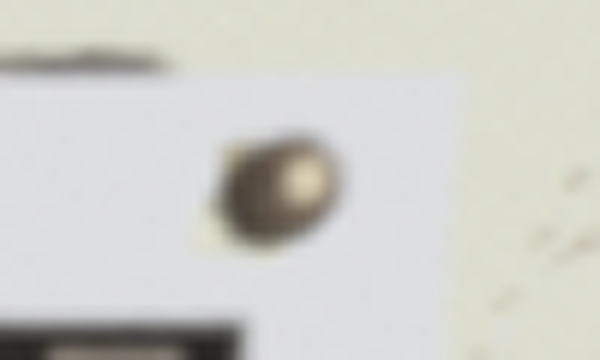

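```bash
python3 - <<'E'
from h import *
g=load('w1')
P=lambda u,v,z:onz(g,210+u/5-.4,65+v/5-.4,z)
print('gb',pose2(onz(g,374.5,83.9,64),P(229,455,64)))
todo([566.5,294.5,64],188.3)
E
```

```text
gb (array([567.87693461, 281.91691092]), np.float64(8.842885031139302), np.float64(136.40687852199457))
pos [643.6 271.6 212.9] rot [ 1.8000e+02 -7.0000e-02 -1.7164e+02] F [-0.2  0.4 -0.2] w 36.9 t 1.95
turn tool z 0.06
shift tool axes [ 72.7  33.9 149. ]
```

```bash
python3 - <<'E'
from h import *
def off(g,p,yaw):
    o,_=ray(g,280,210);a=np.radians(yaw);d=o-p
    return [round(x,2) for x in (d[0]*np.cos(a)+d[1]*np.sin(a), d[0]*np.sin(a)-d[1]*np.cos(a), d[2])]
print(off(load('wrist0'),np.array([231.733,526.254,213.976]),156.234))
print(off(load('w1'),np.array([642.39,273.03,213.976]),188.634))
for i in range(6):
    g=grab_frame('wrist');s=state();print(s['ee_pos'].round(2),s['ee_rot'].round(2),s['qpos'].round(2)[:3],ray(g,280,210)[0].round(2))
E
```

```text
[np.float64(71.35), np.float64(-0.89), np.float64(171.78)]
[np.float64(69.02), np.float64(-3.27), np.float64(171.17)]
[642.37 272.64 213.26] [ 1.7998e+02 -8.0000e-02 -1.7151e+02] [22.04 29.77 71.34] [572.91 260.77 385.52]
[641.75 273.32 213.63] [ 1.7998e+02 -7.0000e-02 -1.7142e+02] [22.11 29.72 71.37] [571.81 261.65 385.91]
[641.42 273.77 213.95] [ 1.7998e+02 -4.0000e-02 -1.7135e+02] [22.16 29.69 71.38] [571.14 262.22 386.27]
[641.32 274.   214.18] [ 1.7998e+02 -2.0000e-02 -1.7132e+02] [22.18 29.67 71.38] [570.75 262.57 386.56]
[641.34 274.09 214.38] [ 1.7998e+02  1.0000e-02 -1.7130e+02] [22.19 29.66 71.38] [570.58 262.75 386.77]
[641.43 274.08 214.43] [ 1.7998e+02  2.0000e-02 -1.7129e+02] [22.19 29.66 71.37] [570.54 262.81 386.9 ]
```

```bash
python3 - <<'E'
from h import *
g=snap('wrist','w2');print(state()['ee_pos'],ray(g,280,210)[0])
im=cv2.imread('pics/w2.png')
c=proj(g,[568,282,52]);print(c)
cv2.imwrite('pics/z4.png',cv2.resize(im[60:170,220:380],None,fx=5,fy=5,interpolation=cv2.INTER_CUBIC))
E
```

```text
[641.54945303 273.99818277 214.4551166 ] [570.59181515 262.78628946 386.95347231]
[301.16900149 124.6769829 ]
```

View pics/z4.png

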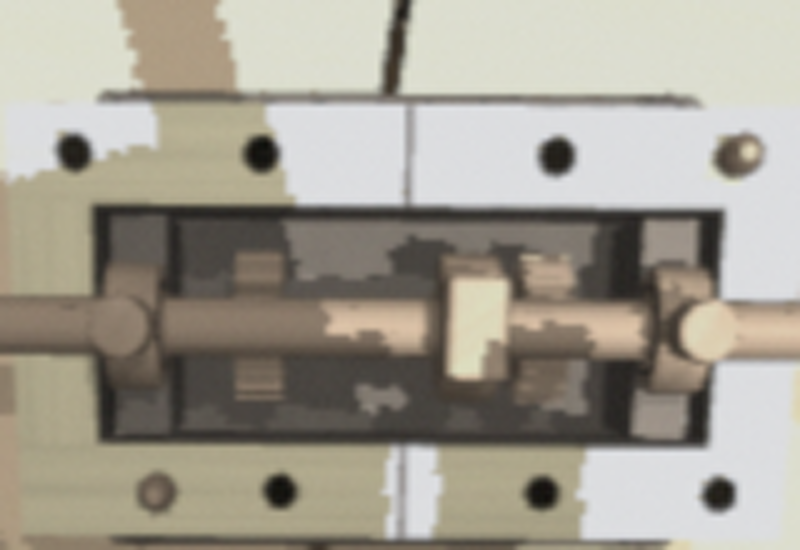

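```bash
python3 - <<'E'
from h import *
g=load('w2')
P=lambda u,v,z:onz(g,220+u/5-.4,60+v/5-.4,z)
print('gb',pose2(P(747,151,64),P(155,492,64)))
u,l=P(408,153,52),P(403,492,52);d=u-l;print((u+l)/2,np.degrees(np.arctan2(d[1],d[0])))
k1,k2=P(708,330,84),P(119,326,84);d=k1-k2;print((k1+k2)/2,np.linalg.norm(d),np.degrees(np.arctan2(d[1],d[0]))-90)
print('shoe',P(478,328,78))
todo([568,294,64],188.5)
E
```

```text
gb (array([568.1484749 , 281.43718692]), np.float64(8.225808931431455), np.float64(135.75361940216698))
[568.41259115 281.55674402  52.        ] -171.27408875293239
[568.55418478 281.32844569  84.        ] 111.78520137725242 8.383961607202792
shoe [566.61616897 294.00886974  78.        ]
pos [641.5 274.  214.5] rot [ 1.7998e+02  2.0000e-02 -1.7129e+02] F [ 0.8 -0.9 -0.3] w 36.6 t 2.3
turn tool z 0.21
shift tool axes [ 69.7  30.9 150.4]
```

```bash
python3 -m creep '[[0.6,35.5,15.5,0,0,0,0],[0.6,35.5,15.5,0,0,0,0.2],[0.6,0,0,50,0,0,0],[0.6,0,0,50,0,0,0],[0.6,0,0,0,0,0,0]]' 10; python3 -m creep '[[0.6,0,0,0,0,0,0],[0.6,0,0,0,0,0,0],[0.6,0,0,0,0,0,0]]'
python3 -c "
from h import *
todo([566.5,294,64],188.4);g=snap('wrist','w3')"
```

```text
time_s: 2.92
ee_pos: [564.4, 292.3, 110.6]
ee_rot: [-179.9, -0.5, -171.5]
force: [0.8, 0.3, 0.9]
gripper_width: 36.7
time_s: 3.3
ee_pos: [568.5, 293.4, 115.8]
ee_rot: [179.9, 0.2, -171.6]
force: [-0.5, 0.7, -1.7]
gripper_width: 36.5
pos [568.5 293.4 115.8] rot [ 179.94    0.18 -171.57] F [-0.5  0.7 -1.7] w 36.5 t 3.3
turn tool z 0.03
shift tool axes [ 2.   0.8 51.8]
```

View pics/w3.png

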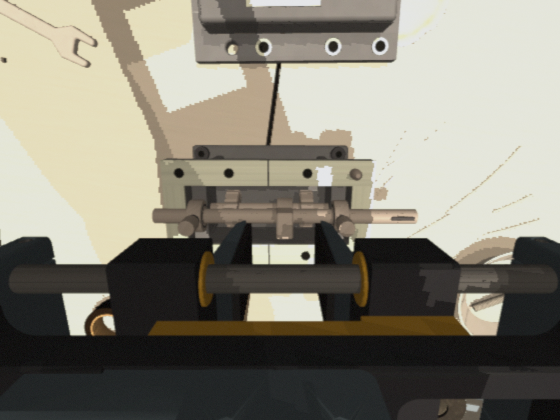

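```bash
python3 -m creep '[[0.6,0.5,0.6,10,0,0,0],[0.6,0.5,0,12,0,0,0],[0.6,0,0,12,0,0,0],[0.6,0,0,10,0,0,0],[0.6,0,0,5,0,0,0]]' 10; python3 -m creep '[[0.6,0,0,0,0,0,0],[0.6,0,0,0,0,0,0],[0.6,0,0,0,0,0,0]]'
python3 -c "
from h import *
todo([566.5,294,64],188.4);g=snap('wrist','w4')"
```

```text
time_s: 3.98
ee_pos: [566.1, 293.3, 63.8]
ee_rot: [-180.0, -0.1, -171.6]
force: [-0.4, 0.1, 0.3]
gripper_width: 36.4
time_s: 4.35
ee_pos: [566.8, 293.6, 65.5]
ee_rot: [180.0, 0.1, -171.6]
force: [0.5, -0.7, -0.1]
gripper_width: 36.3
pos [566.8 293.6  65.5] rot [ 1.7998e+02  5.0000e-02 -1.7157e+02] F [ 0.5 -0.7 -0.1] w 36.3 t 4.35
turn tool z 0.03
shift tool axes [0.2 0.4 1.5]
```

View pics/w4.png

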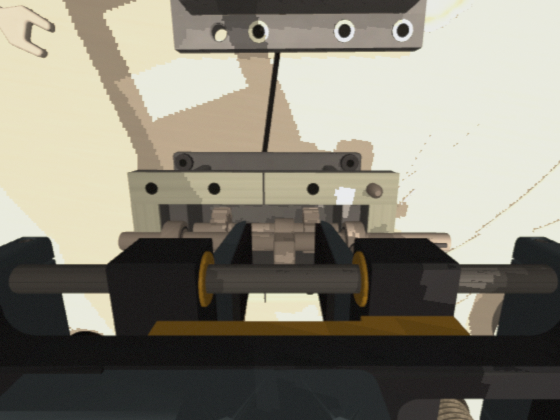

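```bash
python3 -m creep '[[0.8,0,0,0.5,0,0,0],[1,0,0,0,0,0,0],[1,0,0,0,0,0,0],[1,0,0,0,0,0,0],[1,0,0,0,0,0,0]]' 10; python3 -m creep '[[1,0,0,0,0,0,0],[1,0,0,0,0,0,0]]'
python3 -c "
from h import *
p,R=tool();yw=np.radians(8.4);todo([568.4,281.4,65],188.4)"
```

```text
time_s: 5.03
ee_pos: [566.5, 293.6, 64.5]
ee_rot: [180.0, 0.0, -171.6]
force: [-0.5, 0.4, 0.6]
gripper_width: 12.1
time_s: 5.28
ee_pos: [566.5, 293.6, 64.5]
ee_rot: [180.0, 0.0, -171.6]
force: [0.1, 1.4, 0.1]
gripper_width: 11.9
pos [566.5 293.6  64.5] rot [ 1.7998e+02  1.0000e-02 -1.7157e+02] F [0.1 1.4 0.1] w 11.9 t 5.28
turn tool z 0.03
shift tool axes [ -0.1 -12.4  -0.5]
```

```bash
python3 -m creep '[[1,0,-3,0,0,0,0],[1,0,-4,0,0,0,0],[1,0,-3.4,0,0,0,0],[1,0,-2,0,0,0,0],[1,0,0,0,0,0,0]]'; python3 -m creep '[[1,0,0,0,0,0,0],[1,0,0,0,0,0,0],[1,0,0,0,0,0,0],[1,0,0,0,0,0,0]]'
python3 -c "
from h import *
p,R=tool();todo([568.4,281.4,65],188.4)
g=snap('wrist','w5')
im=cv2.imread('pics/w5.png')
cv2.imwrite('pics/z5.png',cv2.resize(im[150:290,170:380],None,fx=3.8,fy=3.8,interpolation=cv2.INTER_CUBIC))"
```

```text
time_s: 5.9
ee_pos: [568.3, 280.7, 64.5]
ee_rot: [-180.0, -0.0, -171.6]
force: [-0.5, 0.2, 0.0]
gripper_width: 11.8
time_s: 6.4
ee_pos: [568.3, 280.8, 64.5]
ee_rot: [-180.0, -0.0, -171.6]
force: [-0.0, -1.6, 1.0]
gripper_width: 11.7
pos [568.3 280.8  64.5] rot [-179.96   -0.   -171.56] F [-0.  -1.6  1. ] w 11.7 t 6.4
turn tool z 0.04
shift tool axes [-0.2  0.6 -0.5]
```

View pics/z5.png

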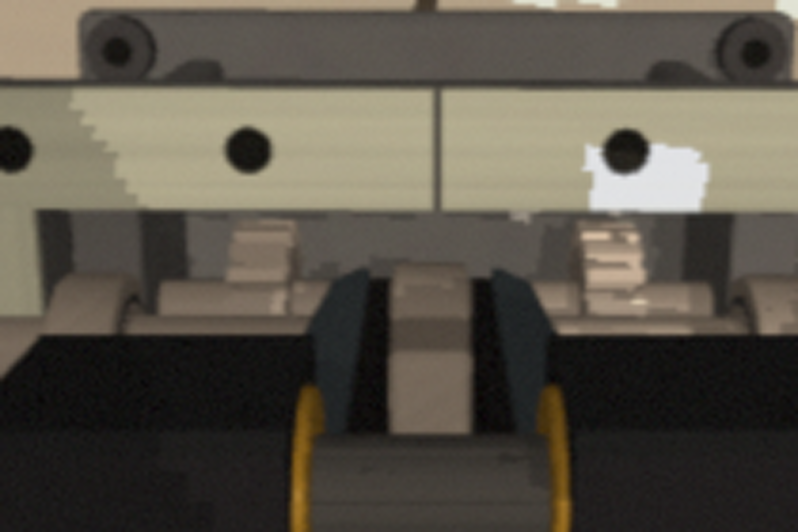

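```bash
python3 -c "
from h import *
g=load('w5');a=np.radians(8.4);e=np.array([-np.sin(a),np.cos(a),0])
P=lambda u,v,z:onz(g,170+u/3.8-.4,150+v/3.8-.4,z)
print(P(437,150,52)@e, P(430.5,385,78)@e, P(390,385,78)@e,P(471,385,78)@e)"
```

```text
195.44988291654636 194.46327053430974 188.56673806158975 200.3596126371698
```

```bash
python3 -m creep '[[1,0,0.7,0,0,0,0],[1,0,0,0,0,0,0],[1,0,0,0,0,0,0],[0.7,0,0,0,0,0,0],[0.65,0,0,0,0,0,0]]';python3 -m creep '[[0.6,0,0,0,0,0,0],[0.6,0,0,-15,0,0,0],[0.6,0,0,-25,0,0,0],[0.6,0,0,-35,0,0,0],[0.6,0,0,-35,0,0,0]]'
python3 -m creep '[[0.6,-40,0,-40,0,0,0],[0.6,-30,0,0,0,0,0],[0.6,0,0,0,0,0,0],[0.6,0,0,0,0,0,0],[0.6,0,0,0,0,0,0]]'
python3 -c "
from h import *
g=snap('wrist','w6');c=proj(g,[568.4,281.4,60]);print(c);todo([500,280,200])
im=cv2.imread('pics/w6.png')
cv2.imwrite('pics/z6.png',cv2.resize(im[60:170,210:370],None,fx=5,fy=5,interpolation=cv2.INTER_CUBIC))"
```

```text
time_s: 7.08
ee_pos: [568.2, 282.4, 64.3]
ee_rot: [180.0, 0.0, -171.6]
force: [0.8, -0.3, 0.2]
gripper_width: 29.3
time_s: 7.7
ee_pos: [568.3, 282.0, 176.7]
ee_rot: [180.0, 0.1, -171.6]
force: [0.6, -0.2, -0.4]
gripper_width: 36.4
time_s: 8.32
ee_pos: [636.3, 292.1, 214.5]
ee_rot: [-180.0, -0.1, -171.5]
force: [-0.1, 0.3, -0.1]
gripper_width: 36.6
[282.61174157 127.48233415]
pos [636.5 292.1 214.6] rot [-1.8000e+02 -4.0000e-02 -1.7155e+02] F [ 0.2 -0.7 -0.5] w 36.7 t 8.38
shift tool axes [136.8   8.1  14.7]
```

View pics/z6.png

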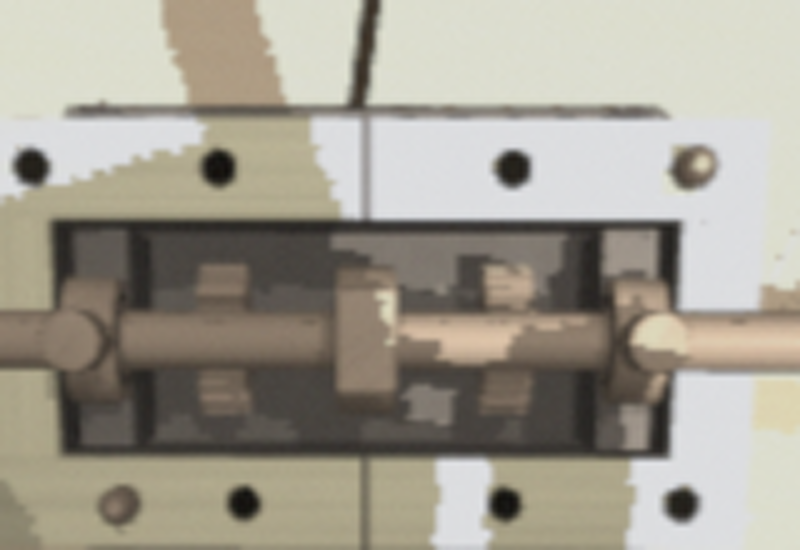

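```bash
python3 -m creep '[[0.3,30,-7,0,0,0,0],[0.3,50,-12,0,0,0,0],[0.2,55,-13,0,0,0,0],[0.1,55,-13,0,0,0,0],[0.05,42,-10,0,0,0,0]]';python3 -m creep '[[0,0,0,0,0,0,10],[0,0,0,0,0,0,10],[0,0,0,0,0,0,10],[0,0,0,0,0,0,10],[0,0,0,0,0,0,10]]'
python3 -m creep '[[0,0,0,0,0,0,10],[0,0,0,0,0,0,10],[0,0,0,0,0,0,10],[0,0,0,0,0,0,10],[0,0,0,0,0,0,0]]'
python3 -m creep '[[0,0,0,0,0,0,0],[0,0,0,0,0,0,0],[0,0,0,0,0,0,0]]'
python3 -c "
from h import *
g=load('w6');P=lambda u,v,z:onz(g,210+u/5-.4,60+v/5-.4,z)
print('gb',pose2(P(701,163,64),P(120,502,64)))
k1,k2=P(658,335,84),P(75,341,84);d=k1-k2;print((k1+k2)/2,np.linalg.norm(d),np.degrees(np.arctan2(d[1],d[0]))-90)
g=snap('wrist','w7');c=proj(g,[403.5,278,12]);print(c);todo([403.5,278,200],98.5)"
```

```text
time_s: 9.0
ee_pos: [413.1, 202.7, 214.6]
ee_rot: [180.0, -0.0, -171.5]
force: [0.2, 0.0, -0.0]
gripper_width: 83.6
time_s: 9.62
ee_pos: [415.3, 203.6, 214.6]
ee_rot: [180.0, 0.0, 138.1]
force: [-0.5, -0.1, 0.2]
gripper_width: 91.7
time_s: 10.25
ee_pos: [415.4, 203.7, 214.6]
ee_rot: [180.0, -0.0, 98.6]
force: [-0.7, -0.7, 0.4]
gripper_width: 91.2
time_s: 10.62
ee_pos: [415.9, 203.7, 214.5]
ee_rot: [180.0, -0.0, 98.5]
force: [-0.0, 0.3, 0.2]
gripper_width: 91.2
gb (array([567.76637521, 281.94767035]), np.float64(8.123272215264842), np.float64(134.83984117595338))
[567.90677734 281.59265957  84.        ] 110.86550117401126 9.073763261409837
[281.96367462 120.6592251 ]
pos [416.  203.7 214.5] rot [180.    -0.    98.47] F [-1.4  0.6 -0.3] w 91.2 t 10.68
turn tool z -0.03
shift tool axes [75.3 -1.4 14.5]
```

View pics/w7.png

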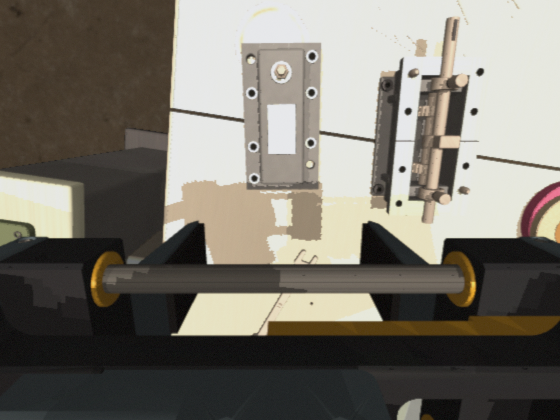

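```bash
python3 - <<'E'
from h import *
im=cv2.imread('pics/w7.png')
cv2.imwrite('pics/z7.png',cv2.resize(im[36:196,225:340],None,fx=3.75,fy=3.75,interpolation=cv2.INTER_CUBIC))
E
```

```text
(no output)
```

View pics/z7.png

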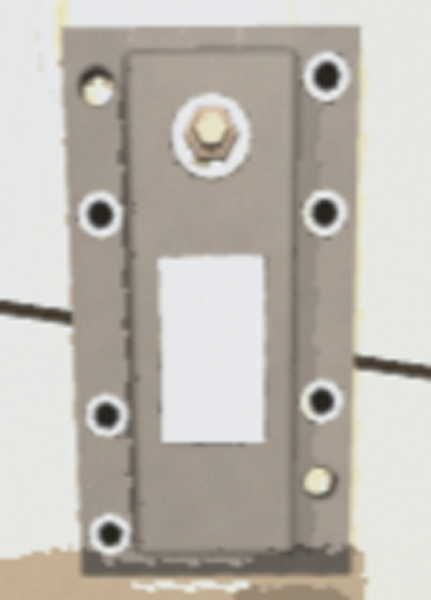

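```bash
python3 - <<'E'
from h import *
g=load('w7')
P=lambda u,v,z:onz(g,225+u/3.75-.4,36+v/3.75-.4,z)
print(pose2(P(97,82,12),P(319,481,12)))
C=[P(63,28,12),P(361,28,12),P(350,550,12),P(80,552,12)]
for a,b in ((0,1),(1,2),(2,3),(3,0)):
    d=C[a]-C[b];print(np.linalg.norm(d).round(1),np.degrees(np.arctan2(d[1],d[0])).round(2))
print(sum(C)/4)
D=[P(128,51,43),P(297,51,43),P(293,550,43),P(137,550,43)]
for a,b in ((0,1),(1,2)):
    d=D[a]-D[b];print(np.linalg.norm(d).round(1),np.degrees(np.arctan2(d[1],d[0])).round(2))
print(sum(D)/4,'plug',P(211,130,58))
a=np.radians(8.5);c=np.array([403.5,278])
print(c+47*np.array([-np.sin(a),np.cos(a)]))
E
```

```text
(array([402.50070403, 279.59482183]), np.float64(8.646772587805822), np.float64(136.85037904859973))
87.6 -171.46
155.6 98.97
88.6 8.94
156.3 -81.37
[402.35583862 282.44291918  12.        ]
45.8 -171.46
137.1 99.0
[403.02575674 279.05561734  43.        ] plug [395.5179996  324.74824666  58.        ]
[396.55295768 324.48374558]
```

```bash
python3 -c "
from h import *
todo([402.7,279.2,15],98.7)"; python3 -m creep '[[0,35,-1,0,0,0,-0.2],[0,41.5,-1,0,0,0,0],[0,0,0,30,0,0,0],[0,0,0,50,0,0,0],[0,0,0,50,0,0,0]]'; python3 -m creep '[[0,0,0,25,0,0,0],[0,0,0,0,0,0,0],[0,0,0,0,0,0,0],[0,0,0,0,0,0,0],[0,0,0,0,0,0,0]]'
python3 -c "
from h import *
todo([402.7,279.2,15],98.7);snap('wrist','w8')"
```

```text
pos [416.  203.7 214.5] rot [180.    -0.    98.47] F [-1.4  0.6 -0.3] w 91.2 t 10.68
turn tool z -0.23
shift tool axes [ 76.6  -2.  199.5]
time_s: 11.3
ee_pos: [402.9, 279.5, 83.4]
ee_rot: [179.9, -0.0, 98.7]
force: [-0.0, 0.5, -1.0]
gripper_width: 90.8
time_s: 11.92
ee_pos: [403.2, 279.5, 60.5]
ee_rot: [179.9, -0.1, 98.6]
force: [0.5, -0.0, -0.4]
gripper_width: 91.0
pos [403.2 279.5  60.5] rot [ 1.7988e+02 -6.0000e-02  9.8640e+01] F [ 0.5 -0.  -0.4] w 91.0 t 11.93
turn tool z -0.06
shift tool axes [-0.2 -0.7 45.5]
```

View pics/w8.png

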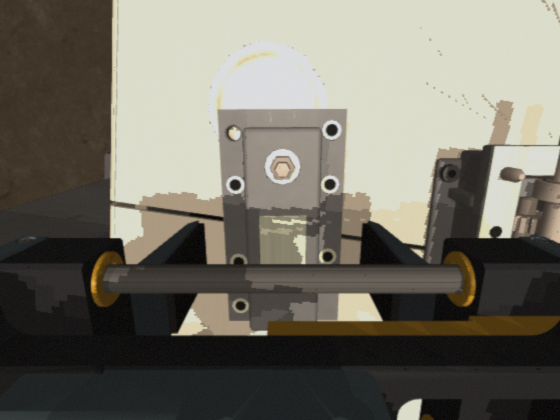

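```bash
python3 -c "
from h import *
g=load('w8');p=onz(g,283,168.5,58);h=onz(g,234,132.5,12);a=np.radians(8.7);c=np.array([np.cos(a),np.sin(a)]);s=np.array([-np.sin(a),np.cos(a)])
print(p[:2]-47*s,h[:2]+34*c-66*s)"
python3 -m creep '[[0,0,-0.5,10,0,0,-0.1],[0,0,0,12,0,0,0],[0,0,0,12,0,0,0],[0,0,0,8,0,0,0],[0,0,0,3,0,0,0]]' 50; python3 -m creep '[[0.1,0,0,0,0,0,0],[0.2,0,0,0,0,0,0],[0.3,0,0,0,0,0,0]]'
python3 -c "
from h import *
todo([402.7,279.2,15],98.7)"
```

```text
[402.94055846 279.00237333] [403.0103784  278.88901512]
time_s: 12.6
ee_pos: [401.8, 278.8, 13.6]
ee_rot: [-179.9, 0.0, 98.7]
force: [0.2, 0.8, -0.1]
gripper_width: 91.2
time_s: 12.98
ee_pos: [402.4, 279.2, 14.8]
ee_rot: [180.0, -0.0, 98.7]
force: [0.7, 0.4, -0.3]
gripper_width: 66.2
pos [402.4 279.2  14.8] rot [ 1.7996e+02 -2.0000e-02  9.8740e+01] F [ 0.7  0.4 -0.3] w 66.2 t 12.97
turn tool z 0.04
shift tool axes [-0.   0.3 -0.2]
```

```bash
python3 -m creep '[[0.4,0,0,0,0,0,0],[0.45,0,0,0,0,0,0],[0.5,0,0,0,0,0,0],[1,0,0,0,0,0,0],[1,0,0,0,0,0,0]]' 55;  python3 -m creep '[[1,0,0,0,0,0,0],[1,0,0,0,0,0,0],[1,0,0,-5,0,0,0],[1,0,0,-15,0,0,0],[1,0,0,-25,0,0,0]]';python3 -m creep '[[1,0,0,-30,0,0,0],[1,0,0,-35,0,0,0],[1,0,0,-25,0,0,0],[1,0,0,0,0,0,0],[1,0,0,0,0,0,0]]'
python3 -c "
from h import *
todo([568.2,281.6,150],98.5);snap('wrist','w9')"
```

```text
time_s: 13.6
ee_pos: [402.6, 279.2, 14.6]
ee_rot: [180.0, -0.0, 98.7]
force: [1.4, 1.1, 1.0]
gripper_width: 47.8
time_s: 14.22
ee_pos: [400.1, 277.9, 58.5]
ee_rot: [-179.7, 0.1, 98.7]
force: [-0.2, -0.1, -5.7]
gripper_width: 47.9
time_s: 14.85
ee_pos: [400.8, 278.2, 147.9]
ee_rot: [-179.8, 0.1, 98.7]
force: [-1.0, -0.0, -5.8]
gripper_width: 48.0
pos [400.8 278.2 147.9] rot [-1.798e+02  8.000e-02  9.873e+01] F [-1.  -0.  -5.8] w 48.0 t 14.85
turn tool z 0.23
shift tool axes [-22.1 166.   -2.7]
```

View pics/w9.png

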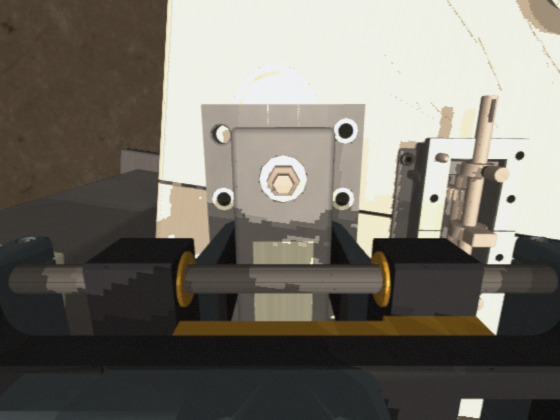

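```bash
cat > cov.py <<'E'
from h import *
def incam(g,u,v,z): return onz(g,u,v,z)
E
python3 - <<'E'
from h import *
im=cv2.imread('pics/w9.png')
cv2.imwrite('pics/z9.png',cv2.resize(im[90:240,190:380],None,fx=4,fy=4,interpolation=cv2.INTER_CUBIC))
for i in range(4): grab_frame('wrist')
todo([568.2,281.6,150],98.5);g=snap('wrist','w10');p,R=tool()
np.savez('pics/t10.npz',p=p,R=R)
cv2.imwrite('pics/z10.png',cv2.resize(cv2.imread('pics/w10.png')[90:240,190:380],None,fx=4,fy=4,interpolation=cv2.INTER_CUBIC))
E
```

```text
pos [401.7 278.7 148.4] rot [-1.7988e+02  5.0000e-02  9.8730e+01] F [-0.2 -1.4 -5. ] w 47.7 t 15.1
turn tool z 0.23
shift tool axes [-22.4 165.1  -1.9]
```

View pics/z10.png

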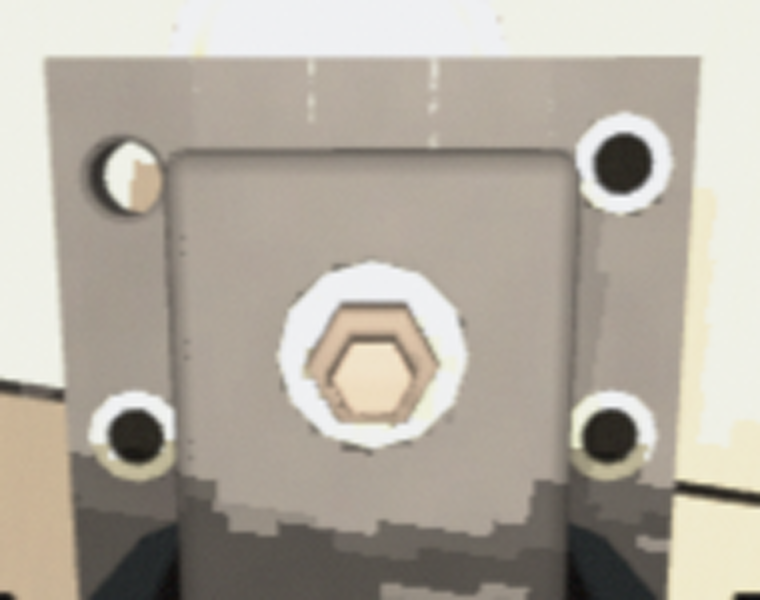

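```bash
python3 - <<'E'
from h import *
g=load('w10');t=np.load('pics/t10.npz');p,R=t['p'],t['R'];zb=p[2]-14.7
P=lambda u,v,z:R.T@(onz(g,190+u/4-.4,90+v/4-.4,z)-p)
print('plug',P(372,378,zb+58),'expect 47,0');print('hole a',P(122,175,zb+12),'expect 66, (tool y=cover x) -34')
print('corners',P(45,57,zb+12),P(700,57,zb+12),'expect 82,-+44')
E
```

```text
plug [ 46.21664135  -0.80682165 -43.3277415 ] expect 47,0
hole a [ 65.92454143 -35.30951876   2.71296738] expect 66, (tool y=cover x) -34
corners [ 81.40540252 -44.90329566   2.71801102] [81.4740185  43.32344871  2.58249771] expect 82,-+44
```

```bash
python3 -m creep '[[1,-12,20,0,0,0,0.1],[1,-18,30,0,0,0,0],[1,-22,38,0,0,0,0],[1,-22,38,0,0,0,0],[1,-16,26,0,0,0,0]]';python3 -m creep '[[1,-7.3,12.7,0,0,0,0.1],[1,0,0,0,0,0,0],[1,0,0,0,0,0,0],[1,0,0,0,0,0,0],[1,0,0,0,0,0,0]]'
python3 -c "
from h import *
[grab_frame('wrist') for i in range(4)]
todo([568.2,281.6,150],98.5);snap('wrist','w11');p,R=tool()
np.savez('pics/t11.npz',p=p,R=R)"
```

```text
time_s: 15.78
ee_pos: [567.7, 212.0, 148.8]
ee_rot: [-180.0, 0.0, 98.6]
force: [-1.1, -0.7, -5.5]
gripper_width: 47.7
time_s: 16.4
ee_pos: [579.0, 208.0, 149.7]
ee_rot: [180.0, -0.0, 98.6]
force: [-0.9, 0.5, -5.1]
gripper_width: 47.9
pos [579.5 207.7 149.6] rot [ 1.7999e+02 -1.0000e-02  9.8550e+01] F [-0.  -0.1 -5. ] w 47.6 t 16.6
turn tool z 0.05
shift tool axes [74.8 -0.2 -0.4]
```

View pics/w11.png

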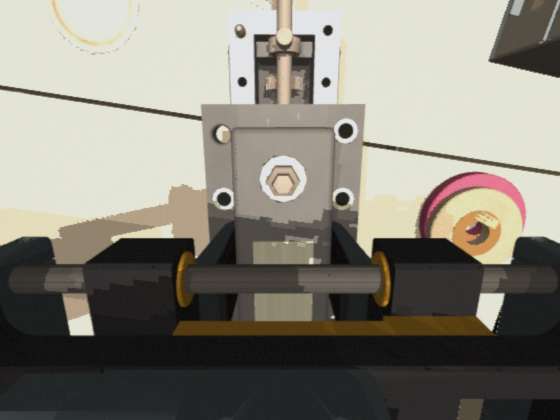

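```bash
python3 - <<'E'
from h import *
im=cv2.imread('pics/w11.png')
cv2.imwrite('pics/z11.png',cv2.resize(im[0:110,210:350],None,fx=5.4,fy=5.4,interpolation=cv2.INTER_CUBIC))
E
```

```text
(no output)
```

View pics/z11.png

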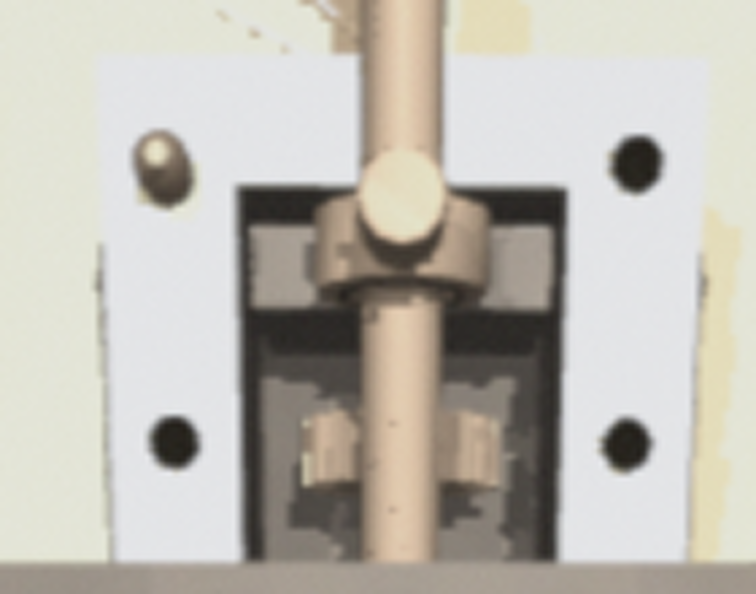

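```bash
python3 - <<'E'
from h import *
g=load('w11');t=np.load('pics/t11.npz');p,R=t['p'],t['R']
P=lambda u,v,z:R.T@(onz(g,210+u/5.4-.4,v/5.4-.4,z)-p)
k,d,c1,c2,m1,m2=P(402,196,84),P(156,150,64),P(98,57,52),P(708,57,52),P(115,560,52),P(690,560,52)
print('keeper',k,'->',k[:2]-[56,0]);print('dowel',d,'->',d[:2]-[66,-34]);print('corners',c1,c2,'->',(c1+c2)[:2]/2-[82,0])
for a,b in((c1,m1),(c2,m2)): print('side yaw',np.degrees(np.arctan2((a-b)[1],(a-b)[0])))
d=c2-c1;print('edge',np.degrees(np.arctan2(d[1],d[0]))-90)
# cover again in this frame
zb=p[2]-14.7
Q=lambda u,v,z:R.T@(onz(g,u,v,z)-p)
print('plug',Q(283,184,zb+58)[:2]-[47,0],'hole',Q(220.3,133.4,zb+12)[:2]-[66,-34])
E
```

```text
keeper [130.57905061   0.2519135   65.55737589] -> [74.57905061  0.2519135 ]
dowel [141.3521383  -33.85663115  85.55392482] -> [75.3521383   0.14336885]
corners [156.62942555 -43.29948357  97.55424995] [156.74093223  44.30831225  97.56600818] -> [74.68517889  0.50441434]
side yaw 0.3408111823373695
side yaw -0.44593859456437235
edge -0.07292568691330814
plug [-0.68439874 -0.54355855] hole [ 0.01407573 -1.1353445 ]
```

```bash
python3 -m creep '[[1,15,0.5,0,0,0,0],[1,25,0.6,0,0,0,0],[1,25,0,0,0,0,0],[1,10.3,0,0,0,0,0],[1,0,0,0,0,0,0]]';python3 -m creep '[[1,0,0,12,0,0,0],[1,0,0,18,0,0,0],[1,0,0,18,0,0,0],[1,0,0,12,0,0,0],[1,0,0,6,0,0,0]]'
python3 -m creep '[[1,0,0,0,0,0,0],[1,0,0,0,0,0,0],[1,0,0,0,0,0,0]]'
python3 -c "
from h import *
[grab_frame('wrist') for i in range(4)]
todo([568.2,281.6,66.7],98.5);snap('wrist','w12');snap('top','t12');snap('side','s12');p,R=tool()
np.savez('pics/t12.npz',p=p,R=R)
im=cv2.imread('pics/w12.png')
cv2.imwrite('pics/z12.png',cv2.resize(im[80:240,190:380],None,fx=3.7,fy=3.7,interpolation=cv2.INTER_CUBIC))
im=cv2.imread('pics/s12.png')
cv2.imwrite('pics/z12s.png',cv2.resize(im[130:280,180:340],None,fx=4,fy=4,interpolation=cv2.INTER_CUBIC))
"
```

```text
time_s: 17.27
ee_pos: [569.3, 282.9, 149.3]
ee_rot: [-180.0, 0.0, 98.6]
force: [0.2, -0.6, -4.9]
gripper_width: 47.4
time_s: 17.9
ee_pos: [569.3, 281.5, 82.4]
ee_rot: [-179.9, 0.0, 98.5]
force: [-0.1, 0.3, -5.1]
gripper_width: 48.2
time_s: 18.27
ee_pos: [569.9, 282.4, 84.2]
ee_rot: [179.9, -0.0, 98.5]
force: [-0.3, -1.0, -4.8]
gripper_width: 47.8
pos [569.6 282.3  83.8] rot [ 1.7997e+02 -1.0000e-02  9.8540e+01] F [ 0.4  0.7 -5.5] w 47.7 t 18.48
turn tool z 0.04
shift tool axes [-0.5 -1.5 17.1]
```

View pics/z12.png

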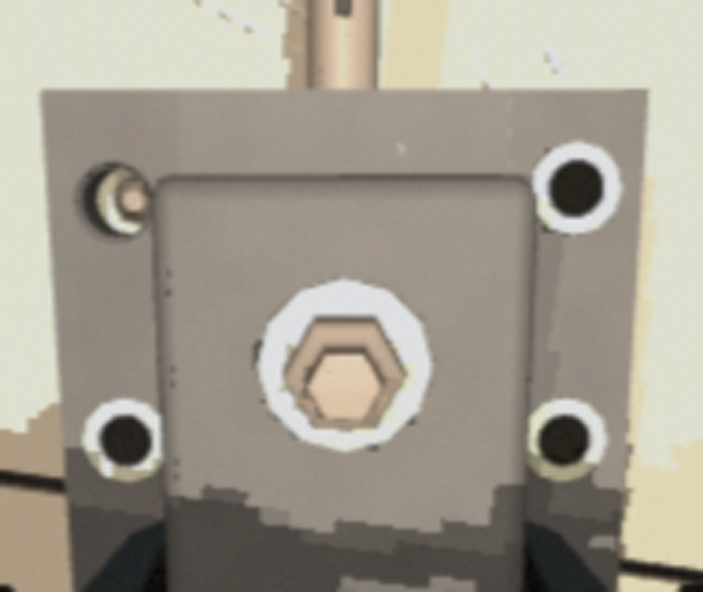

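View pics/z12s.png

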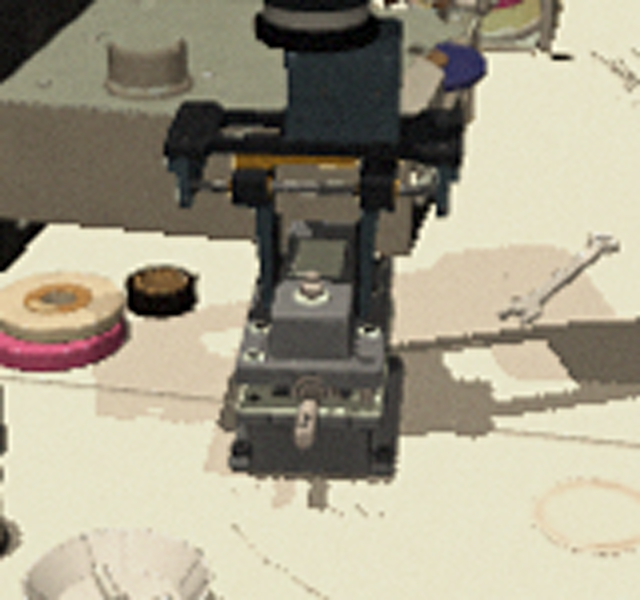

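```bash
python3 - <<'E'
from h import *
im=cv2.imread('pics/w12.png')
cv2.imwrite('pics/z12h.png',cv2.resize(im[118:150,205:240],None,fx=18,fy=18,interpolation=cv2.INTER_CUBIC))
g=load('w12');t=np.load('pics/t12.npz');p,R=t['p'],t['R'];zb=p[2]-14.7
P=lambda u,v,z:R.T@(onz(g,190+u/3.7-.4,80+v/3.7-.4,z)-p)
h,d=P(116.5,200,zb+12),P(131,201,64);print(h,d,d-h, 'plug',P(345,388,zb+58))
E
```

```text
[ 65.86883185 -34.57946982   2.70032837] [ 65.25639469 -35.46944878  19.54582214] [-0.61243715 -0.88997896 16.84549377] plug [ 46.07284806  -0.46882348 -43.29633802]
```

View pics/z12h.png

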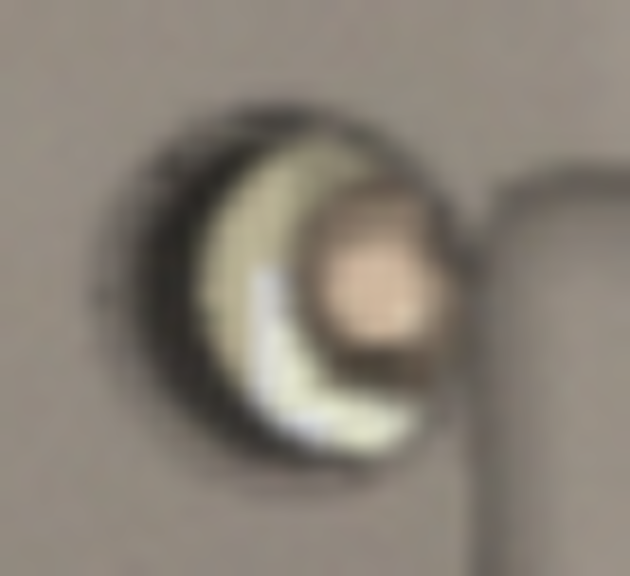

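```bash
python3 -m creep '[[1,-0.4,-0.4,0,0,0,0],[1,0,0,2,0,0,0],[1,0,0,2,0,0,0],[1,0,0,2,0,0,0],[1,0,0,1,0,0,0]]' 60
python3 -m creep '[[1,0,0,0,0,0,0],[1,0,0,0,0,0,0]]'
python3 -c "
from h import *
todo([568.2,281.6,66.7],98.5);snap('wrist','w13');p,R=tool()
np.savez('pics/t13.npz',p=p,R=R)
im=cv2.imread('pics/w13.png')
cv2.imwrite('pics/z13h.png',cv2.resize(im[118:150,205:240],None,fx=18,fy=18,interpolation=cv2.INTER_CUBIC))
"
```

```text
time_s: 19.25
ee_pos: [569.1, 281.7, 76.2]
ee_rot: [-180.0, 0.0, 98.5]
force: [0.1, 0.0, -5.2]
gripper_width: 47.4
time_s: 19.5
ee_pos: [569.3, 281.8, 76.5]
ee_rot: [180.0, -0.0, 98.5]
force: [0.0, 0.0, -5.1]
gripper_width: 47.6
pos [569.3 281.8  76.5] rot [ 1.7999e+02 -1.0000e-02  9.8530e+01] F [ 0.   0.  -5.1] w 47.6 t 19.5
turn tool z 0.03
shift tool axes [-0.  -1.1  9.8]
```

View pics/z13h.png

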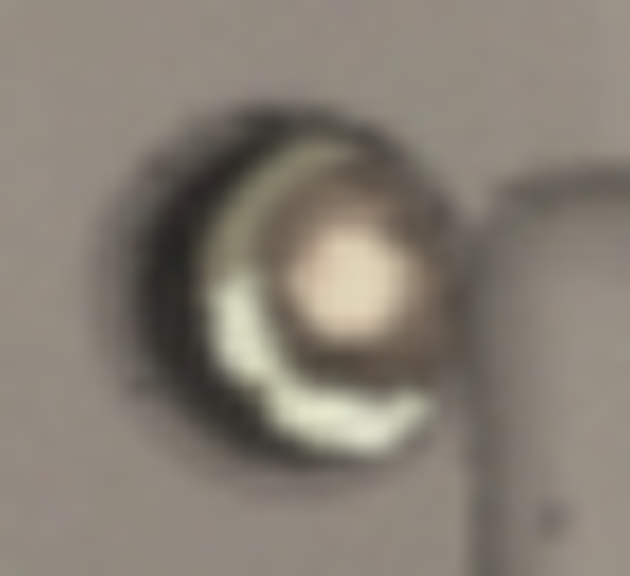

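```bash
python3 - <<'E'
from h import *
g=load('w13');t=np.load('pics/t13.npz');p,R=t['p'],t['R'];zb=p[2]-14.7
f=lambda u,v:(205+u/18-.5,118+v/18-.5)
P=lambda u,v,z:R.T@(onz(g,*f(u,v),z)-p)
h,d=P(288,285,zb+12),P(348,280,64);print(h,d,d-h)
for rz in (zb+12,zb):
    # predicted rim of the hole, from h centre
    c=p+R@np.array([h[0],h[1],p[2]-rz]);c[2]=rz
    q=[(proj(g,c+5*np.array([np.cos(a),np.sin(a),0]))-[205,118]+.5)*18 for a in np.linspace(0,6.28,60)]
    print(np.min(q,0).round(),np.max(q,0).round())
# predicted dowel tip rim dia 8 base z52 & z60 if at h
for rz,r in((60,4),(64,2.5)):
    c=p+R@np.array([h[0],h[1],p[2]-rz]);c[2]=rz
    q=[(proj(g,c+r*np.array([np.cos(a),np.sin(a),0]))-[205,118]+.5)*18 for a in np.linspace(0,6.28,60)]
    print('dowel',np.min(q,0).round(),np.max(q,0).round())
E
```

```text
[ 65.98215422 -34.97107046   2.70057844] [ 65.8832626  -34.95020825  12.56825423] [-0.09889162  0.02086221  9.8676758 ]
[125. 116.] [451. 451.]
[206. 117.] [512. 431.]
dowel [248. 149.] [490. 397.]
dowel [270. 197.] [424. 356.]
```

```bash
python3 -m creep '[[1,0,0,1.5,0,0,0],[1,0,0,1.5,0,0,0],[1,0,0,1.5,0,0,0],[1,0,0,1,0,0,0],[1,0,0,0,0,0,0]]' 60
python3 -c "
from h import *
todo([568.2,281.6,66.7],98.5)"
```

```text
time_s: 20.18
ee_pos: [569.3, 281.8, 71.3]
ee_rot: [180.0, -0.0, 98.5]
force: [-0.4, -0.9, -2.6]
gripper_width: 47.6
pos [569.3 281.8  71.3] rot [ 1.7998e+02 -1.0000e-02  9.8530e+01] F [-0.4 -0.9 -2.6] w 47.6 t 20.18
turn tool z 0.03
shift tool axes [-0.1 -1.1  4.6]
```

```bash
python3 -m creep '[[1,0,0,1.5,0,0,0],[1,0,0,1.5,0,0,0],[1,0,0,1,0,0,0],[1,0,0,0.6,0,0,0],[1,0,0,0,0,0,0]]' 60
python3 -c "
from h import *
todo([568.2,281.6,66.7],98.5)"
```

```text
time_s: 20.8
ee_pos: [569.3, 281.8, 66.8]
ee_rot: [180.0, -0.0, 98.5]
force: [-2.5, -0.6, 4.3]
gripper_width: 47.6
pos [569.3 281.8  66.8] rot [ 1.7998e+02 -1.0000e-02  9.8530e+01] F [-2.5 -0.6  4.3] w 47.6 t 20.8
turn tool z 0.03
shift tool axes [-0.1 -1.1  0. ]
```

```bash
python3 -m creep '[[1,0,0,0.5,0,0,0],[1,0,0,0.5,0,0,0],[1,0,0,0,0,0,0],[1,0,0,0,0,0,0]]' 60
python3 -c "
from h import *
todo([568.2,281.6,66.7],98.5)"
```

```text
time_s: 21.3
ee_pos: [569.3, 281.8, 66.6]
ee_rot: [180.0, -0.0, 98.5]
force: [-3.9, -2.1, 8.9]
gripper_width: 48.1
pos [569.3 281.8  66.6] rot [ 1.7996e+02 -2.0000e-02  9.8540e+01] F [-3.9 -2.1  8.9] w 48.1 t 21.3
turn tool z 0.04
shift tool axes [-0.  -1.1 -0.1]
```

```bash
python3 -m creep '[[1,0,0,0.7,0,0,0],[1,0,0,0.7,0,0,0],[1,0,0,0.6,0,0,0],[1,0,0,0,0,0,0],[1,0,0,0,0,0,0]]' 60
python3 -c "
from h import *
todo([568.2,281.6,66.7],98.5)
for n in('side','top','wrist'): snap(n,n+'14')
im=cv2.imread('pics/side14.png')
cv2.imwrite('pics/z14s.png',cv2.resize(im[170:260,210:310],None,fx=6,fy=6,interpolation=cv2.INTER_CUBIC))
im=cv2.imread('pics/wrist14.png')
cv2.imwrite('pics/z14.png',cv2.resize(im[80:240,190:380],None,fx=3.7,fy=3.7,interpolation=cv2.INTER_CUBIC))
"
```

```text
time_s: 21.92
ee_pos: [569.3, 281.8, 66.6]
ee_rot: [179.9, -0.0, 98.5]
force: [-5.8, -3.1, 19.4]
gripper_width: 47.6
pos [569.3 281.8  66.6] rot [ 1.7992e+02 -3.0000e-02  9.8540e+01] F [-5.8 -3.1 19.4] w 47.6 t 21.93
turn tool z 0.04
shift tool axes [-0.1 -1.1 -0.1]
```

View pics/z14s.png

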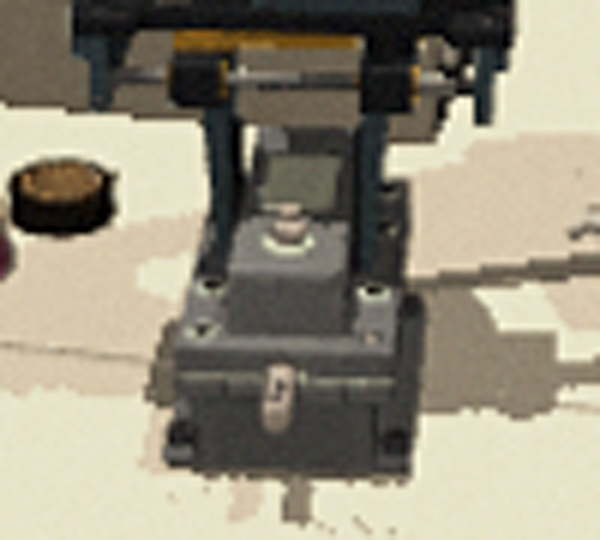

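View pics/z14.png

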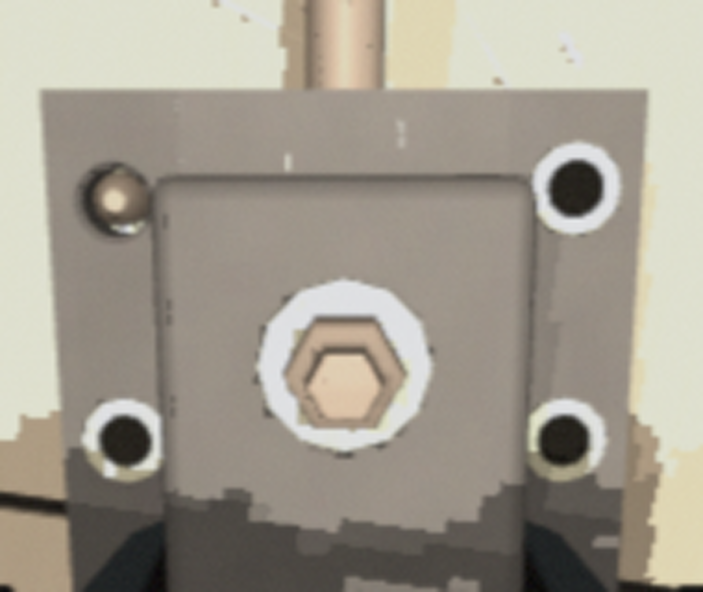

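View pics/top14.png

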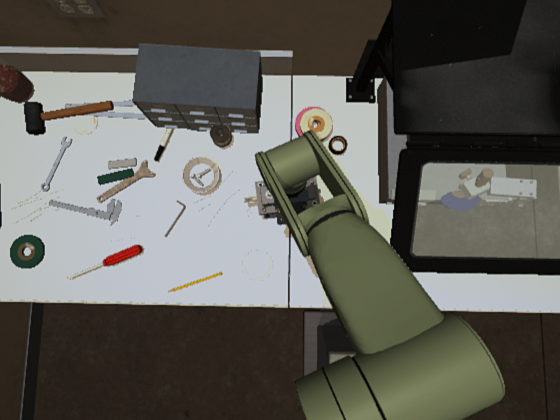

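```bash
python3 -m creep '[[1,0,-0.3,0.2,0,0,0],[1,0,-0.3,0.2,0,0,0],[1,0,0,0,0,0,0],[1,0,0,0,0,0,0],[1,0,0,0,0,0,0]]' 60
python3 -c "
from h import *
todo([568.2,281.6,66.7],98.5)
g=snap('wrist','w15');snap('side','s15')
im=cv2.imread('pics/w15.png')
cv2.imwrite('pics/z15h.png',cv2.resize(im[118:150,205:240],None,fx=18,fy=18,interpolation=cv2.INTER_CUBIC))"
```

```text
time_s: 22.7
ee_pos: [569.3, 281.8, 66.6]
ee_rot: [179.8, -0.0, 98.5]
force: [-4.6, -2.6, 19.6]
gripper_width: 47.8
pos [569.3 281.8  66.6] rot [ 1.7985e+02 -4.0000e-02  9.8530e+01] F [-4.6 -2.6 19.6] w 47.8 t 22.7
turn tool z 0.03
shift tool axes [-0.1 -1.1 -0.1]
```

View pics/z15h.png

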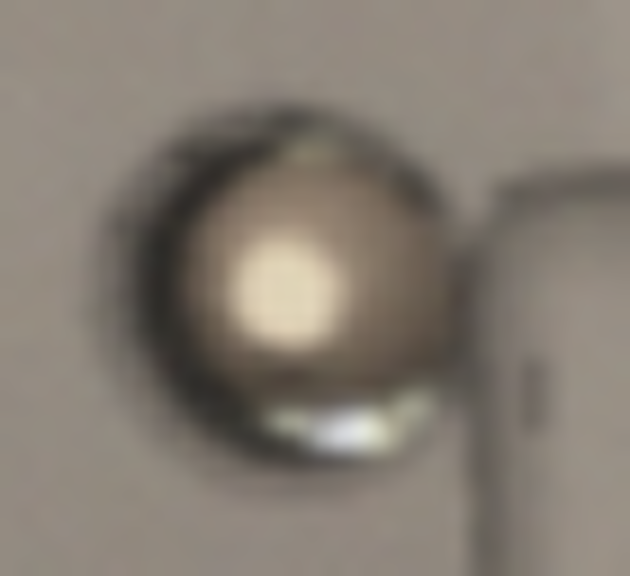

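```bash
python3 -c "
from workcell import job_done,state
print(job_done());s=state();print(s['ee_pos'],s['force'])"
```

```text
the job is handed in; nothing more can be done
None
the job is handed in; nothing more can be done
```

I slid the collar to neutral and fitted the cover over both dowels, plug towards the long end of the shaft. I handed the job in at about 23 s of the 53 s, with the arm still holding the cover pressed home at 60 N grip.

**Collar:** in the wrist picture after I let go, the middle of the shoe lay within about 0.5 mm of the scribed line.

**Cover:**
- **Height:** the fingertips were at 66.6 mm, where 66.7 mm was expected with the cover home. A further 2 mm of commanded press raised the force but did not lower the cover.
- **Press:** the last reading was about 20 N of upward force on the tool, counting the cover's own weight.
- **Dowel a:** its tip showed flush and centred in its hole. The picture before pressing showed it lined up to about 0.1 mm.
- **Grip:** the cover had not slipped in the fingers.
- **Other things:** the last top picture showed the dish and hex key where they started; the arm blocked its view of the spanner, and nothing I moved went near it.

**Checks that disagreed or fell short:**
- The wrist camera's sideways readings differed by 0.5 to 1 mm between views, so I lined up the cover against the dowel seen through its hole.
- A sideways force of about 5 N stayed on the tool after a small correction.
- The side picture showed a thin pale line near the joint. I took it for the edge of the joint face, because the height, force and flush dowel all say the faces met.
- Dowel b was hidden by the gripper, so I could not see it directly.

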